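# Jack up the hinged build plate and hold it

### The job

Set the small blue jack squarely on the raised yellow riser of the service stand with its saddle centred under the orange-marked lift point of the aluminium build plate, and let go of it. Pump the red handle once, all the way down so that the plate lifts, let it come all the way back up, then press it fully down again and finish while holding it down, with the plate kept raised by the jack. Lift the plate with the jack alone, never with the arm, and leave the spool, wrench and deburring knob where they lie.

Things in the scene. Friction and masses are not known exactly. Their poses are not given: they have to be found in the camera images.
- stand: Fixed service stand. Origin on the table straight below the lift point; x points from the riser to the plate's hinge, z up. Riser: yellow block, x -125 to +25, y +-27, flat top 20 mm above the table, open at the sides and the -x end. Plate at rest: underside 80 mm, top 86 mm up. Rest pins under it at x +40, y +-85; hinge posts at x +215, y +-104, 92 mm tall.
- plate: Aluminium build plate 190 x 190 x 6 mm, 0.6 kg, hinged at its far edge (stand x +215). Origin at stand x +115, z 83; z its normal, axes as the stand's while level. Front edge at stand x +20; from its middle a tab, y +-17, reaches over the riser to stand x -17, with an orange 26 mm disc on top marking the lift point. Swings up when pushed from below, falls back by weight.
- lift_pad (a point): Centre of the underside of the black pad (28 mm diameter) below the orange mark, 78 mm above the table when the plate is at rest; moves with the plate.
- jack: Loose blue lever jack, 0.55 to 0.9 kg. Origin under its foot; x to the saddle end, z up. Foot x -75 to +55, y +-23, 12 mm thick. Grip tower near the balance point: two cheeks, x +-14, 34 mm across y, up to z 58; the lever comes out between them to -x. Saddle guide x +27 to +53, y +-17, up to z 36. Handle pivot at x 0, z 45 mm, axis along y.
- saddle_top (a point): Centre of the top of the jack's round steel saddle (26 mm diameter), at jack x +40, y 0, z 50 mm with the handle up; it rises 20 mm with the full handle stroke. With the jack on the riser it stands 8 mm below the lift pad, so its last 12 mm lift the plate.
- handle_bar (a point): Centre of the red cross bar at the end of the jack's handle: bar 16 mm diameter, 50 mm long along jack y, 70 mm from the pivot towards jack -x. Handle up: at jack x -66, z 69 mm; fully down: jack x -69, z 35 mm.
- handle (a joint): Jack handle angle in rad: 0 = up (rest), 0.5 = fully down at its stop. Press the red bar down from above; a spring brings it back up when let go. Takes about 3 N at the top to 9 N at the bottom with the plate on it. The saddle rises 4 mm per 0.1 rad.
- spool: Bystander: pink translucent spool lying flat, 100 mm diameter, 45 mm tall, origin under its centre.
- wrench: Bystander: chrome adjustable wrench lying flat, 185 mm long along its x, up to 46 mm wide, 10 mm thick, origin under the middle.
- deburr: Bystander: green deburring knob standing upright, 40 mm diameter, 40 mm tall, origin under its centre. (A small fixed black storage case with a hinged flap, 120 x 100 x 55 mm, also stands on one side.)
There are look-alikes about, which are no part of the job. There is more than one size of the jack; the job needs the middle-sized.

How it is judged:
By the outcome, as a careful person would: the job done as asked, in the order asked, and still so for the second after the job is handed in, while the arm keeps its last pose, push and grip.
It also fails if it takes over 58 s, if anything falls off the work surface, if the arm or the gripper's body presses on something with over 40 N, if the wrist force passes 120 N, or if a joint passes its speed limit or range.

### The arm

A 6-joint arm with a two-finger parallel gripper is mounted at the origin on the work surface. World frame = base frame: x ahead of the robot, y to its left, z up, the work surface at z = 0. Lengths are in mm, angles in rad, forces in N, time in s.
With the tool pointing down it reaches from about 300 to 875 mm from the base axis. Payload 6.4 kg.
Tool frame: the origin (TCP) lies on the centre line of the jaws, within the pads' length; the fingertips stand 19 mm ahead of it and the grasp point (between the pads) is the TCP; z points along the fingers, x is the direction in which the jaws open and shut, and the axes are right-handed (so a half turn about z gives the same grasp; the last joint's range is limited). The gripper opens to 85 mm and grips with 20 to 120 N. Pads are 22 mm wide; open, the fingers measure 114 mm over their backs; the gripper's body (76 mm by 85 mm) begins 54 mm behind the grasp point. The pads swing forward as they close: fully open they stand 13 mm farther back than shut.
Start: joints at [0.978, 0.181, 1.607, -0, 1.354, -0.206], TCP at [216.895, 532.539, 250.288] pointing down, gripper open.
Joint ranges: [-2.99, 2.99], [-0.89, 2.07], [0.3, 2.58], [-1.14, 4.28], [0, 2.63], [-3.12, 3.12]. Speed limits (rad/s): [2.57, 2.57, 3.01, 3.14, 3.14, 3.14].

### API

Orientations are given as a rotation vector (axis times angle).
In Python, from workcell import * gives the robot as it stands.
- The arm moves only by the tool play_rows, never from a script. Its argument "increments" is a list of rows, each an object with "fingers": the opening, from 0 (shut) to 1 (fully open); "xyz": the shift along the world's x, y, z in mm, a list of three; "yaw": the turn about the world's z in degrees. A call has 1 to 5 rows; each row is the pose to reach, as a shift and turn from the pose commanded when the call began; what a row does not reach only later rows make up. A row lasts 1/8 s, in which the tool goes at most 62.5 mm and 10.7 degrees, less where a joint would pass 70% of its speed; a pose out of reach is approached as far as the arm can. A call with a gripper value outside its range is refused whole. The fingers move at their own pace and stop on an object; "newtons" is the grip in N (left out, the last holds). Time passes only in rows, so rows that repeat a pose let the fingers close. It gives the time, the measured TCP pose, the force and the opening at its end, in the units of the state.
- get_state(): the state, without advancing time (a new reading comes with each control period).
- snapshot(name): name is "scene" or "top"; returns a dict with "frame" (400x640x3 uint8, red, green, blue), "camera_matrix" (3x3 intrinsics, pixels), "R" (3x3) and "t" (3): a world point X has camera coordinates R X + t. Camera axes: x right, y down, z forward; pixel columns grow to the right and rows downward; lengths in mm; the calibration is good to about 2 mm. A picture is of the moment at which its call begins. There is no depth.
- close_job(): hands the job in, once; it reports no verdict.
The state is a dict: "t": time; "joint_positions": joint angles; "qvel": joint speeds; "tau": joint torques, N m; "tcp_pos": TCP position; "eef_rot": TCP orientation; "contact_force": force on the tool from outside, world axes, zero at the start; "ft_torque": the same for the moment, N m; "grip_width": finger opening in mm.
Only numpy, scipy, OpenCV 4.12 (cv2) and the standard library are available. Lean on these libraries where they do the work, as an engineer would, in place of code of your own. Each camera call takes 0.05 s, during which the arm holds its last target.

## Working session

There is one attempt and no reset: what is moved stays moved. The work goes in short steps, Python scripts to look and compute and a tool call to move; the robot and the scene stay as the last step left them, time stands still between calls to the robot, and variables do not carry over. Pictures are saved under pics/ and viewed, and the job is handed in when it is done.

Besides the shell and the picture viewer there is one more tool, called after "Request:" by a JSON object that holds its "method" and its "body". play_rows: Moves the arm, as the interface text tells. Its arguments: {"type":"object","properties":{"increments":{"type":"array"},"newtons":{"type":"number"}},"required":["increments"]}

```bash
mkdir -p pics
python3 - <<'E'
from workcell import *
import cv2,pickle
s=get_state();print(s)
d={}
for n in("scene","top"):
    a=snapshot(n);d[n]=a;cv2.imwrite(f"pics/{n}0.png",a["frame"][:,:,::-1]);print(n,a["camera_matrix"],a["R"],a["t"])
pickle.dump(d,open("cam0.pkl","wb"))
E
```

```text
{'t': 0.0, 'joint_positions': array([ 9.77712977e-01,  1.81549985e-01,  1.60804253e+00,  1.00643341e-05,
        1.35377715e+00, -2.06292434e-01]), 'qvel': array([-2.65483065e-04, -3.58360250e-04, -4.97525427e-04,  2.75104280e-06,
        4.70389524e-04,  1.14743660e-03]), 'tau': array([ 5.03258525e-04, -4.44884849e+01, -3.51328683e+01, -2.32247530e-04,
        9.16169258e-03,  1.11139482e-06]), 'tcp_pos': array([216.5749272 , 532.0819495 , 249.36240368]), 'eef_rot': array([ 2.60642525e+00,  1.75271280e+00, -2.59151703e-03]), 'contact_force': array([-0.62574027, -0.7592425 ,  0.10438008]), 'ft_torque': array([ 0.02524046, -0.00700774,  0.00816906]), 'grip_width': 85.67354700497854}
scene [[361.12467381   0.         321.03508167]
 [  0.         361.12467381 201.5365503 ]
 [  0.           0.           1.        ]] [[-0.36330159  0.93166612  0.00319245]
 [ 0.76857134  0.30163633 -0.56419289]
 [-0.52660236 -0.20251855 -0.82563684]] [ 138.45312563 -342.62693134 1433.37991341]
top [[374.88140188   0.         323.84078746]
 [  0.         374.88140188 203.17390952]
 [  0.           0.           1.        ]] [[ 0.0292481  -0.99946584 -0.01458024]
 [-0.99568847 -0.02784678 -0.08848181]
 [ 0.08802854  0.01710531 -0.99597108]] [ 21.24696394 507.72365266 922.3768805 ]
```

View pics/scene0.png

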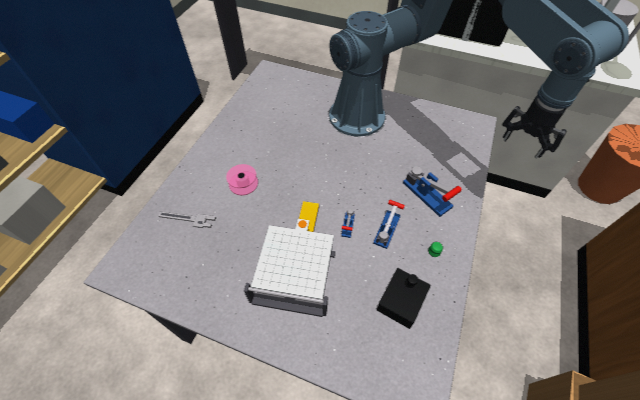

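View pics/top0.png

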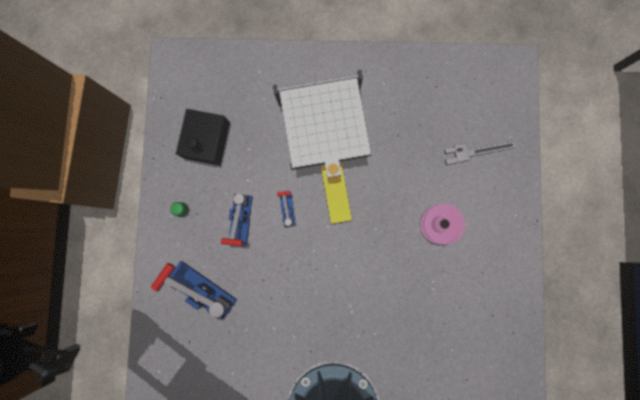

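The medium jack is at about (238,218) in the top view, with its saddle pointing away from the robot. The stand riser is at about (338,195). I'll enlarge both.

Run:
```python
import cv2
a=cv2.imread("pics/top0.png")
cv2.imwrite("pics/c1.png",cv2.resize(a[180:260,205:305],None,fx=7,fy=7,interpolation=cv2.INTER_CUBIC))
cv2.imwrite("pics/c2.png",cv2.resize(a[60:235,265:385],None,fx=3.4,fy=3.4,interpolation=cv2.INTER_CUBIC))
b=cv2.imread("pics/scene0.png")
cv2.imwrite("pics/c3.png",cv2.resize(b[190:260,285:415],None,fx=6,fy=6,interpolation=cv2.INTER_CUBIC))
```

```text
(no output)
```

View pics/c1.png

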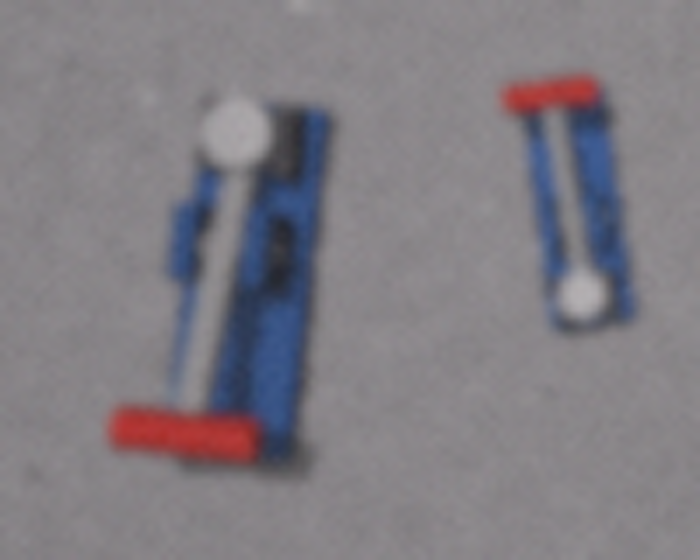

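View pics/c2.png

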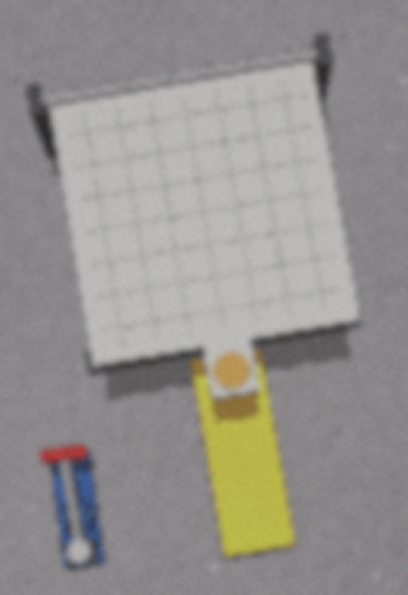

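View pics/c3.png

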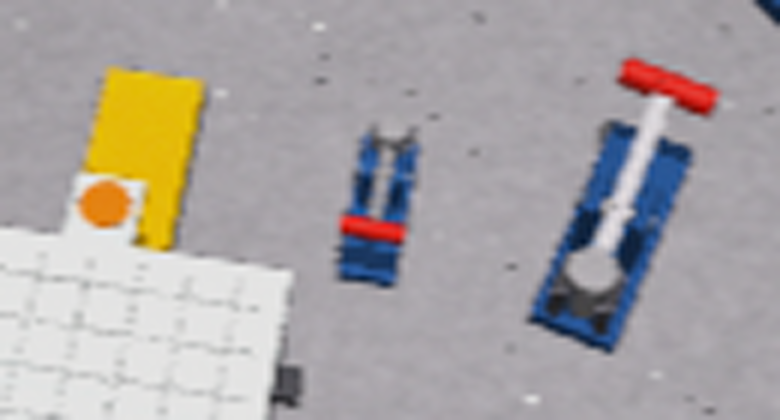

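```bash
cat > h.py <<'E'
import numpy as np,cv2,pickle
from scipy.optimize import least_squares
D=pickle.load(open("cam0.pkl","rb"))
def proj(n,X):
    a=D[n];c=a["R"]@np.asarray(X,float)+a["t"];p=a["camera_matrix"]@c;return p[:2]/p[2]
def ray(n,uv,z):
    a=D[n];d=a["R"].T@np.linalg.solve(a["camera_matrix"],[*uv,1]);o=-a["R"].T@a["t"];return o+d*(z-o[2])/d[2]
def W(p,X,z0=0):
    c,s=np.cos(p[2]),np.sin(p[2]);return [p[0]+c*X[0]-s*X[1],p[1]+s*X[0]+c*X[1],X[2]+z0]
def fit(obs,g,z0=0):
    f=lambda p:np.concatenate([proj(n,W(p,X,z0))-uv for n,uv,X in obs])
    r=least_squares(f,g,loss="soft_l1",x_scale=[100,100,1])
    for (n,uv,X),e in zip(obs,r.fun.reshape(-1,2) if 0 else f(r.x).reshape(-1,2)):print(n,X,e.round(2))
    print("pose",r.x.round(4),np.degrees(r.x[2]));return r.x
E
python3 - <<'E'
from h import *
t,s="top","scene"
T=lambda u,v:(205+u/7,180+v/7); S=lambda u,v:(285+u/6,190+v/6); T2=lambda u,v:(265+u/3.4,60+v/3.4)
print(ray(t,T(237,133),50),ray(s,S(594,268),50))
j=fit([(t,T(237,133),(40,0,50)),(t,T(184,434),(-66,0,69)),(t,T(330,110),(55,-23,12)),
(s,S(594,268),(40,0,50)),(s,S(667,87),(-66,0,69)),(s,S(692,150),(-75,23,12)),(s,S(605,125),(-75,-23,12)),(s,S(530,320),(55,-23,0)),(s,S(610,350),(55,23,0))],[500,250,0])
k=fit([(t,T2(232,370),(0,0,86)),(t,T2(225,555),(-125,27,20)),(t,T2(295,543),(-125,-27,20)),(t,T2(93,365),(20,95,86)),(t,T2(358,322),(20,-95,86)),(t,T2(52,104),(210,95,86)),(t,T2(316,62),(210,-95,86)),
(s,S(105,204),(0,0,86)),(s,S(108,68),(-125,-27,20)),(s,S(203,82),(-125,27,20)),(s,S(292,270),(20,95,86))],[600,0,0])
E
```

```text
[508.94744871 244.44743732  50.        ] [511.77885611 251.3508142   50.        ]
top (40, 0, 50) [-1.42 -0.61]
top (-66, 0, 69) [-0.91 -0.36]
top (55, -23, 12) [-1.53 -0.79]
scene (40, 0, 50) [-0.95 -0.75]
scene (-66, 0, 69) [-0.66 -0.91]
scene (-75, 23, 12) [-0.17 -1.04]
scene (-75, -23, 12) [ 0.72 -1.99]
scene (55, -23, 0) [-1.34 -0.38]
scene (55, 23, 0) [-0.51  0.33]
pose [ 4.704347e+02  2.506644e+02 -6.580000e-02] -3.771570507115513
top (0, 0, 86) [-0.68 -0.14]
top (-125, 27, 20) [-1.59  0.33]
top (-125, -27, 20) [-0.98  0.5 ]
top (20, 95, 86) [-0.64 -0.61]
top (20, -95, 86) [ 0.44 -0.51]
top (210, 95, 86) [-0.22 -0.39]
top (210, -95, 86) [-0.33 -0.35]
scene (0, 0, 86) [-1.42 -0.97]
scene (-125, -27, 20) [-0.89 -1.55]
scene (-125, 27, 20) [-0.47 -1.33]
scene (20, 95, 86) [-1.57 -0.72]
pose [5.839093e+02 1.642860e+01 1.859000e-01] 10.651868579991753
```

Request:
{"method": "play_rows", "body": {"increments": [{"xyz": [40,-45,0],"yaw": 5,"fingers": 1},{"xyz": [80,-90,0],"yaw": 10,"fingers": 1},{"xyz": [120,-135,0],"yaw": 14,"fingers": 1},{"xyz": [160,-180,0],"yaw": 18.3,"fingers": 1},{"xyz": [200,-223,0],"yaw": 18.3,"fingers": 1}], "newtons": 60}}

```text
t: 0.72
tcp_pos: [417.7, 307.8, 250.1]
eef_rot: [-2.294, -2.146, 0.0]
contact_force: [1.3, -1.1, -0.5]
grip_width: 85.2
```

Request:
{"method": "play_rows", "body": {"increments": [{"xyz": [35,-40,-20],"yaw": 0,"fingers": 1},{"xyz": [53.5,-59,-60],"yaw": 0,"fingers": 1},{"xyz": [53.5,-59,-110],"yaw": 0,"fingers": 1},{"xyz": [53.5,-59,-110],"yaw": 0,"fingers": 1},{"xyz": [53.5,-59,-110],"yaw": 0,"fingers": 1}]}}

```text
t: 1.35
tcp_pos: [470.9, 251.0, 141.7]
eef_rot: [2.294, 2.146, 0.002]
contact_force: [-0.3, -0.1, 0.1]
grip_width: 85.2
```

```bash
cat > look.py <<'E'
import sys,cv2
from workcell import *
tag=sys.argv[1];s=get_state();print(s["t"],s["tcp_pos"],s["eef_rot"],s["contact_force"],s["grip_width"])
# args: cam u0 v0 u1 v1 scale
for i in range(2,len(sys.argv),6):
    n=sys.argv[i];u0,v0,u1,v1=map(int,sys.argv[i+1:i+5]);f=float(sys.argv[i+5])
    a=snapshot(n)["frame"][:,:,::-1];cv2.imwrite(f"pics/{tag}_{n}.png",cv2.resize(a[v0:v1,u0:u1],None,fx=f,fy=f,interpolation=cv2.INTER_CUBIC))
E
python3 look.py a top 190 160 310 260 6 scene 340 130 470 240 6
```

```text
1.35 [470.93868995 251.04408563 141.68131919] [2.29411886e+00 2.14555515e+00 1.73953077e-03] [-0.27745386 -0.13669921  0.12135438] 85.23718525496655
```

View pics/a_top.png

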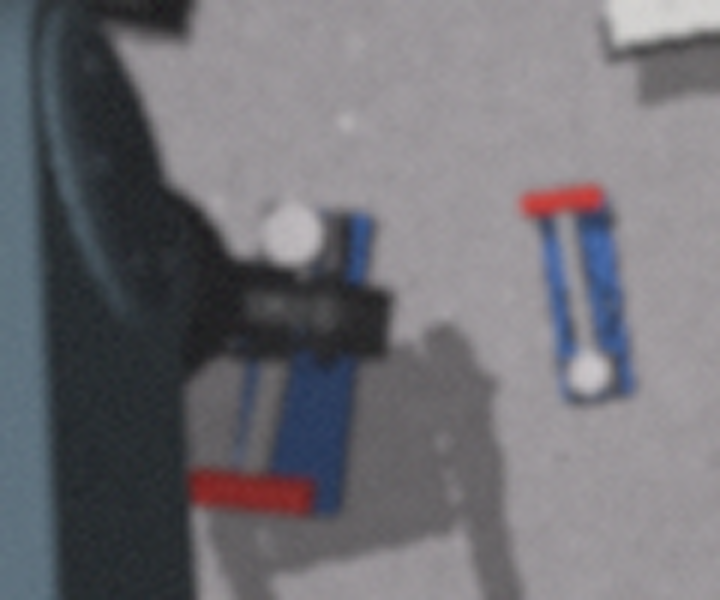

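View pics/a_scene.png

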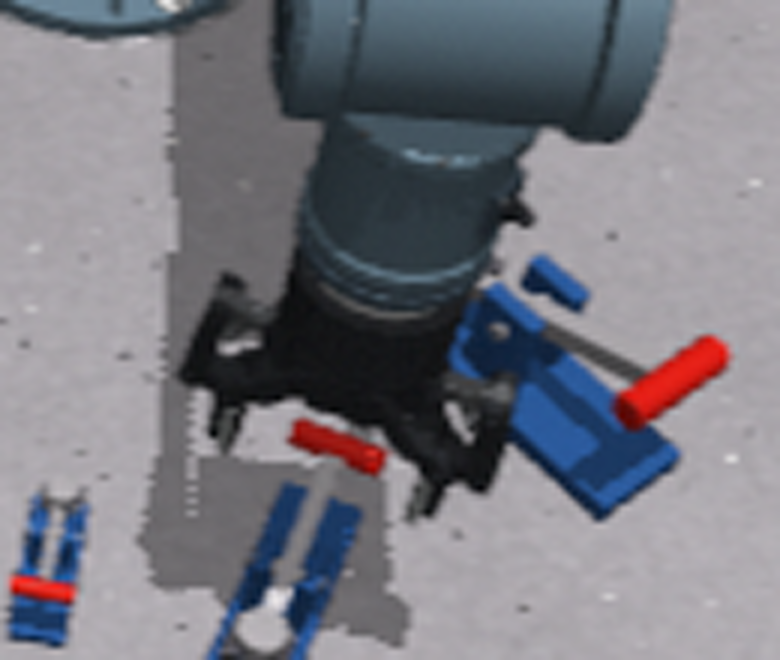

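Run:
```python
from h import *
for z in(122,135):print((proj("scene",(470.9,251,z))-[340,130])*6)
```

```text
[308.75296418 484.07212979]
[313.27368187 469.11451702]
```

Request:
{"method": "play_rows", "body": {"increments": [{"xyz": [0,0,-40],"yaw": 0,"fingers": 1},{"xyz": [0,0,-75],"yaw": 0,"fingers": 1},{"xyz": [0,0,-98],"yaw": 0,"fingers": 1},{"xyz": [0,0,-98],"yaw": 0,"fingers": 1},{"xyz": [0,0,-98],"yaw": 0,"fingers": 0.5}]}}

```text
t: 2.08
tcp_pos: [471.8, 251.2, 44.3]
eef_rot: [2.293, 2.145, 0.005]
contact_force: [0.9, 0.9, -0.4]
grip_width: 69.8
```

Request:
{"method": "play_rows", "body": {"increments": [{"xyz": [0,0,0],"yaw": 0,"fingers": 0.3},{"xyz": [0,0,0],"yaw": 0,"fingers": 0.2},{"xyz": [0,0,0],"yaw": 0,"fingers": 0.2},{"xyz": [0,0,0],"yaw": 0,"fingers": 0.2},{"xyz": [0,0,0],"yaw": 0,"fingers": 0.2}], "newtons": 60}}

```text
t: 2.7
tcp_pos: [471.4, 250.7, 43.7]
eef_rot: [2.294, 2.145, 0.003]
contact_force: [-0.6, -0.6, 6.2]
grip_width: 33.3
```

```bash
python3 look.py b top 190 160 310 260 6 scene 340 130 470 260 4.6
```

```text
2.7 [471.38163223 250.745713    43.67870413] [2.29417043 2.1446821  0.00282919] [-0.56989445 -0.63206518  6.23651527] 33.30667842152574
```

View pics/b_top.png

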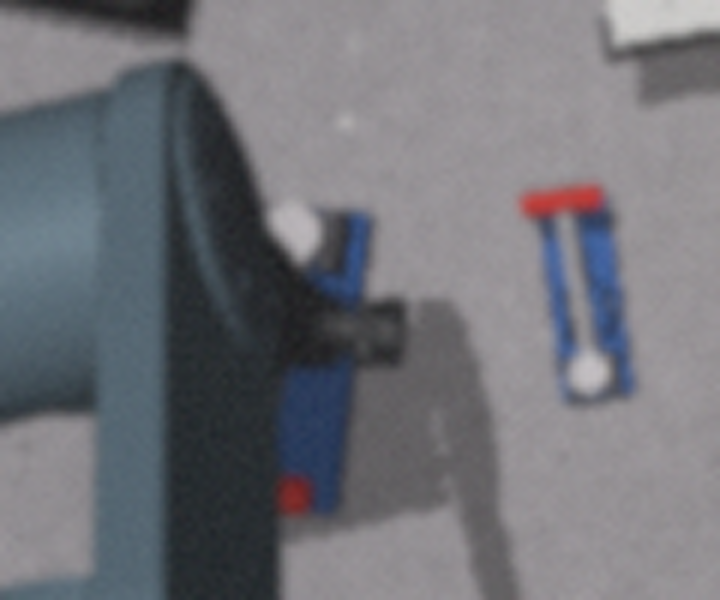

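View pics/b_scene.png

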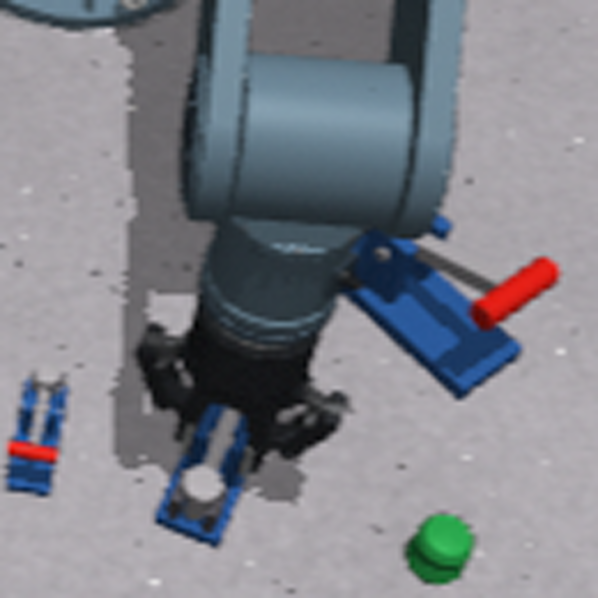

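Request:
{"method": "play_rows", "body": {"increments": [{"xyz": [0,0,15],"yaw": 0,"fingers": 0.2},{"xyz": [0,0,40],"yaw": 0,"fingers": 0.2},{"xyz": [0,0,70],"yaw": 0,"fingers": 0.2},{"xyz": [0,0,80],"yaw": 0,"fingers": 0.2},{"xyz": [0,0,80],"yaw": 0,"fingers": 0.2}]}}

```text
t: 3.42
tcp_pos: [470.5, 250.6, 122.6]
eef_rot: [2.295, 2.145, 0.001]
contact_force: [0.1, 0.2, -6.0]
grip_width: 33.4
```

Request:
{"method": "play_rows", "body": {"increments": [{"xyz": [0,-40,0],"yaw": 3,"fingers": 0.2},{"xyz": [0,-90,0],"yaw": 6,"fingers": 0.2},{"xyz": [0,-140,0],"yaw": 9,"fingers": 0.2},{"xyz": [5,-190,0],"yaw": 12,"fingers": 0.2},{"xyz": [10,-230,0],"yaw": 14.4,"fingers": 0.2}]}}

```text
t: 4.05
tcp_pos: [479.2, 18.9, 120.8]
eef_rot: [-2.006, -2.415, 0.002]
contact_force: [0.7, -0.3, -6.2]
grip_width: 33.0
```

Request:
{"method": "play_rows", "body": {"increments": [{"xyz": [0,-15,0],"yaw": 0,"fingers": 0.2},{"xyz": [0,-22.5,0],"yaw": 0,"fingers": 0.2},{"xyz": [0,-22.5,0],"yaw": 0,"fingers": 0.2}]}}

```text
t: 4.42
tcp_pos: [479.9, -1.4, 121.7]
eef_rot: [-2.007, -2.415, 0.0]
contact_force: [1.2, 0.2, -6.8]
grip_width: 33.5
```

```bash
python3 look.py c top 280 140 400 240 6 scene 270 150 400 260 6
```

```text
4.425 [479.85247911  -1.41870981 121.6942332 ] [-2.00748427e+00 -2.41470892e+00  4.27110715e-04] [ 1.16673973  0.21033806 -6.78731796] 33.53649477334582
```

View pics/c_top.png

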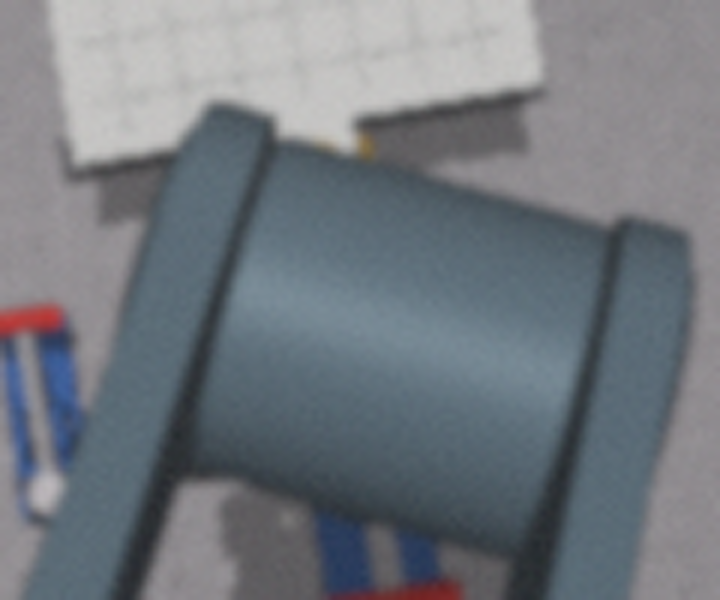

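View pics/c_scene.png

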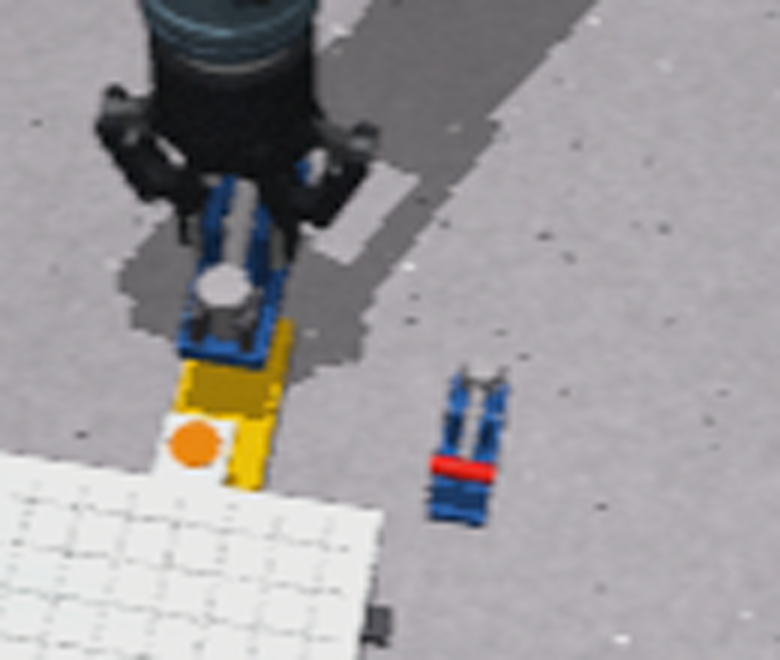

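Run:
```python
from h import *
S=lambda u,v:(270+u/6,150+v/6)
th=.1859;R=np.array([[np.cos(th),np.sin(th)],[-np.sin(th),np.cos(th)]])
for z in(125,128,131):
  a=ray("scene",S(225,285),z);b=ray("scene",S(195,443),86)
  print(a,b,R@(a-b)[:2])
tcp=np.array([479.85,-1.42]);print("tcp-disc(scene bias)",R@(tcp-[583.9,16.4]))
# predicted front foot corners: scene  bias +1
for X in((40,0,50),(55,23,0),(55,-23,0),(55,23,12),(55,-23,12)):print(X,(proj("scene",W([479.85,-1.42,th],X,78))+[1,.9]-[270,150])*6)
```

```text
[518.07579055  10.5354146  125.        ] [584.90930325  21.33432112  86.        ] [-67.67796516   1.74006716]
[519.985278    11.41701556 128.        ] [584.90930325  21.33432112  86.        ] [-65.63843033   2.25354574]
[521.89476544  12.29861653 131.        ] [584.90930325  21.33432112  86.        ] [-63.5988955    2.76702431]
tcp-disc(scene bias) [-105.55094002    1.71870936]
(40, 0, 50) [221.29959826 285.75308625]
(55, 23, 0) [263.19834058 374.39428976]
(55, -23, 0) [173.41178711 359.99961004]
(55, 23, 12) [262.82342441 361.28455803]
(55, -23, 12) [172.21366231 346.81450473]
```

Request:
{"method": "play_rows", "body": {"increments": [{"xyz": [0.4,-2,-20],"yaw": 0,"fingers": 0.2},{"xyz": [0.4,-2,-40],"yaw": 0,"fingers": 0.2},{"xyz": [0.4,-2,-53.5],"yaw": 0,"fingers": 0.2},{"xyz": [0.4,-2,-53.5],"yaw": 0,"fingers": 0.2},{"xyz": [0.4,-2,-53.5],"yaw": 0,"fingers": 0.2}]}}

```text
t: 5.15
tcp_pos: [481.4, -3.8, 69.4]
eef_rot: [2.007, 2.416, 0.001]
contact_force: [0.0, 0.1, -5.2]
grip_width: 33.4
```

```bash
python3 look.py d scene 270 150 400 260 6
```

```text
5.15 [481.35298065  -3.80988032  69.37554407] [2.00694624e+00 2.41583047e+00 7.19152322e-04] [ 1.28501503e-03  9.82214882e-02 -5.19840995e+00] 33.38233426299991
```

View pics/d_scene.png

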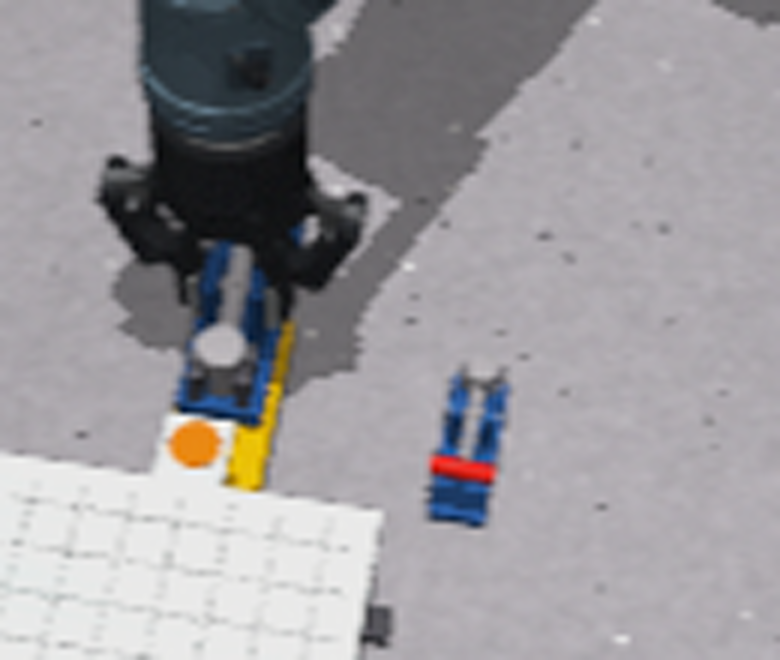

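Run:
```python
from h import *
S=lambda u,v:(270+u/6,150+v/6)
th=.1859;R=np.array([[np.cos(th),np.sin(th)],[-np.sin(th),np.cos(th)]])
for z in(74,76):
  a=ray("scene",S(220,345),z);b=ray("scene",S(195,443),86)
  print(a,b,R@(a-b)[:2])
print(R@(np.array([481.35,-3.81])-[584,16.1])+[40,0])
# yaw from tower/foot: front bottom edge corners
p=ray("scene",S(178,408),26);q=ray("scene",S(262,424),26);print(p,q,np.degrees(np.arctan2(-(q-p)[0],(q-p)[1])),np.hypot(*(q-p)[:2]))
```

```text
[520.78048643   7.38656761  74.        ] [584.90930325  21.33432112  86.        ] [-65.60187523  -1.85443806]
[521.97667142   7.9484452   76.        ] [584.90930325  21.33432112  86.        ] [-64.3224477   -1.52333365]
[-64.5613586   -0.59404411]
[536.47727699 -11.37561357  26.        ] [529.51916097  33.119903    26.        ] 8.887813233413022 45.03627841061919
```

Request:
{"method": "play_rows", "body": {"increments": [{"xyz": [0,0,-2.7],"yaw": 0,"fingers": 0.2},{"xyz": [10,2,-2.7],"yaw": 0,"fingers": 0.2},{"xyz": [22,4.5,-2.7],"yaw": 0,"fingers": 0.2},{"xyz": [34,7,-2.7],"yaw": 0,"fingers": 0.2},{"xyz": [46,9.4,-2.7],"yaw": 0,"fingers": 0.2}]}}

```text
t: 5.82
tcp_pos: [527.9, 5.7, 66.1]
eef_rot: [2.008, 2.416, 0.0]
contact_force: [-0.5, -0.7, -6.5]
grip_width: 33.1
```

Request:
{"method": "play_rows", "body": {"increments": [{"xyz": [8,1.6,0],"yaw": 0,"fingers": 0.2},{"xyz": [14,2.9,0],"yaw": 0,"fingers": 0.2},{"xyz": [17,3.5,0],"yaw": 0,"fingers": 0.2},{"xyz": [17,3.5,0],"yaw": 0,"fingers": 0.2},{"xyz": [17,3.5,0],"yaw": 0,"fingers": 0.2}]}}

```text
t: 6.45
tcp_pos: [543.5, 8.9, 66.0]
eef_rot: [-2.008, -2.416, 0.0]
contact_force: [0.3, -0.5, -5.4]
grip_width: 33.0
```

```bash
python3 look.py e scene 270 150 400 260 6 top 280 140 400 240 6
```

```text
6.45 [543.45025432   8.91960968  66.00967814] [-2.00793329e+00 -2.41566007e+00  3.86660900e-04] [ 0.25103337 -0.46796819 -5.41494941] 33.018746353727046
```

View pics/e_scene.png

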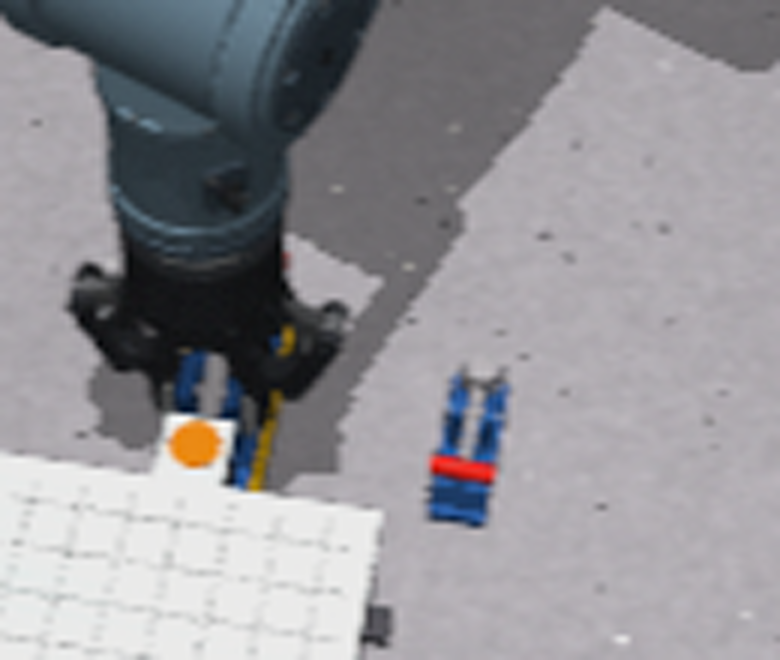

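View pics/e_top.png

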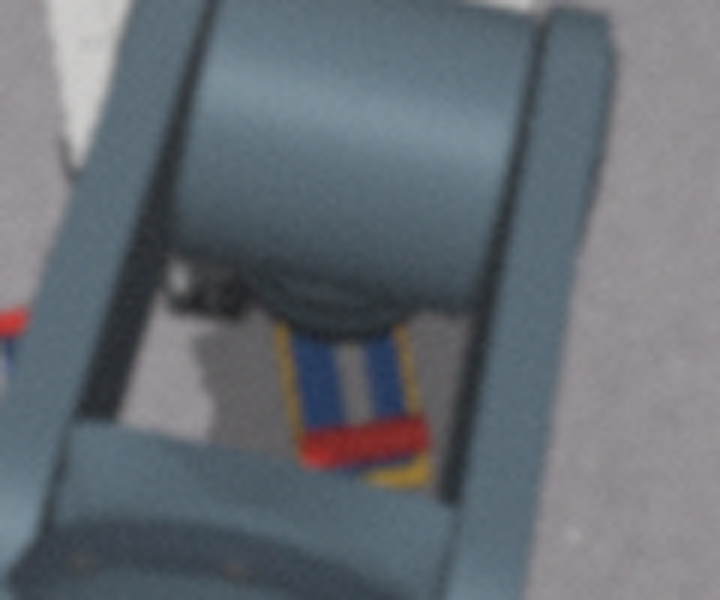

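Request:
{"method": "play_rows", "body": {"increments": [{"xyz": [1,0,0],"yaw": 0,"fingers": 0.2},{"xyz": [1,0,-1.5],"yaw": 0,"fingers": 0.2},{"xyz": [1,0,-2.6],"yaw": 0,"fingers": 0.2},{"xyz": [1,0,-2.6],"yaw": 0,"fingers": 0.2},{"xyz": [1,0,-2.6],"yaw": 0,"fingers": 0.2}]}}

```text
t: 7.18
tcp_pos: [544.8, 8.9, 63.7]
eef_rot: [2.008, 2.416, -0.0]
contact_force: [-2.6, 0.1, -0.2]
grip_width: 33.1
```

Request:
{"method": "play_rows", "body": {"increments": [{"xyz": [0,0,0],"yaw": 0,"fingers": 0.5},{"xyz": [0,0,0],"yaw": 0,"fingers": 0.8},{"xyz": [0,0,0],"yaw": 0,"fingers": 0.8},{"xyz": [0,0,0],"yaw": 0,"fingers": 0.8},{"xyz": [0,0,10],"yaw": 0,"fingers": 0.8}]}}

```text
t: 7.8
tcp_pos: [544.1, 9.0, 73.1]
eef_rot: [-2.007, -2.415, 0.001]
contact_force: [0.2, -0.3, -0.3]
grip_width: 68.4
```

Request:
{"method": "play_rows", "body": {"increments": [{"xyz": [-3,0,40],"yaw": 0,"fingers": 0.8},{"xyz": [-10,-2,80],"yaw": 0,"fingers": 0.8},{"xyz": [-60,-11,120],"yaw": 0,"fingers": 0},{"xyz": [-110,-20,120],"yaw": 0,"fingers": 0},{"xyz": [-160,-30,120],"yaw": 0,"fingers": 0}]}}

```text
t: 8.43
tcp_pos: [383.8, -21.3, 194.7]
eef_rot: [2.006, 2.415, 0.001]
contact_force: [0.7, -0.8, 0.6]
grip_width: 13.8
```

Request:
{"method": "play_rows", "body": {"increments": [{"xyz": [-40,-50,0],"yaw": 0,"fingers": 0},{"xyz": [-60,-100,0],"yaw": 0,"fingers": 0},{"xyz": [-60,-150,0],"yaw": 0,"fingers": 0},{"xyz": [-60,-150,0],"yaw": 0,"fingers": 0}]}}

```text
t: 8.93
tcp_pos: [324.7, -174.2, 194.8]
eef_rot: [2.013, 2.409, -0.001]
contact_force: [0.1, 0.4, -0.4]
grip_width: 0.2
```

```bash
python3 look.py f scene 270 150 400 260 6 top 280 140 400 240 6
```

```text
8.925 [ 324.74026571 -174.2093711   194.76611402] [ 2.01258376e+00  2.40863075e+00 -1.20712418e-03] [ 0.10653285  0.44792697 -0.36293046] 0.16951501914345446
```

View pics/f_scene.png

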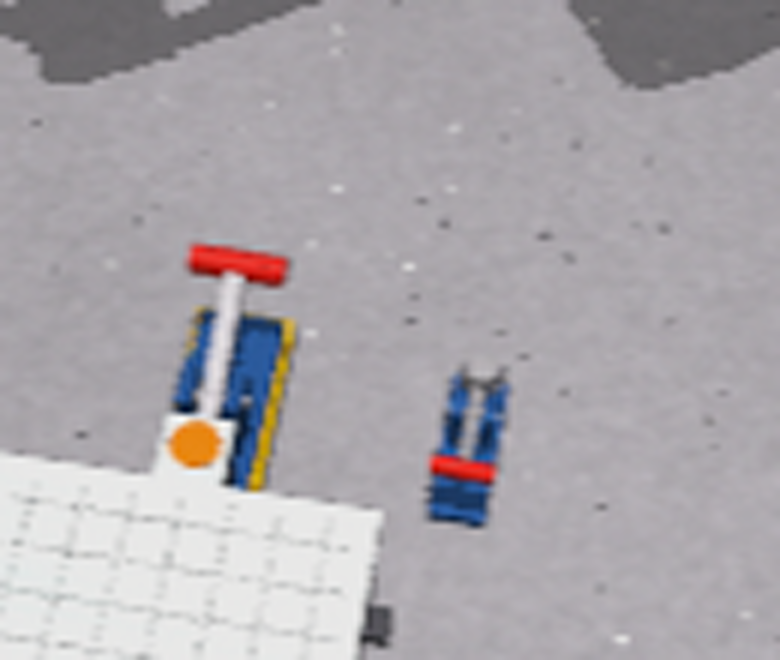

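View pics/f_top.png

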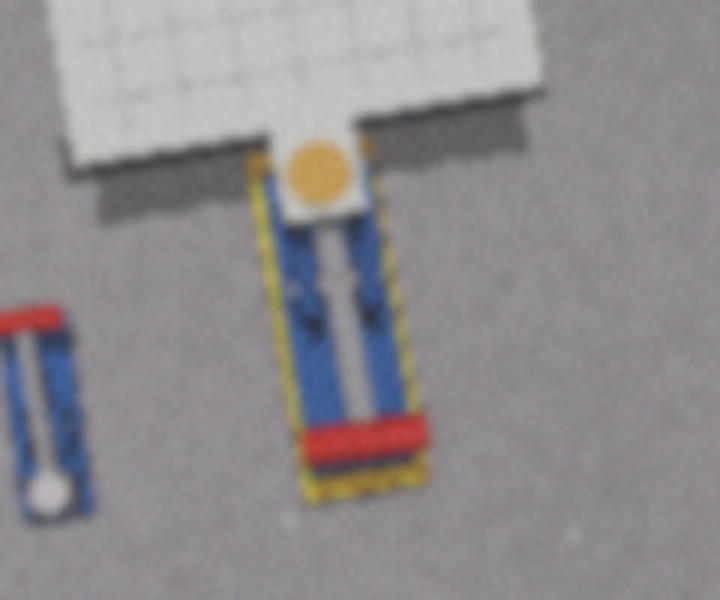

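Run:
```python
from h import *
S=lambda u,v:(270+u/6,150+v/6);T=lambda u,v:(280+u/6,140+v/6)
th=.1859;R=np.array([[np.cos(th),np.sin(th)],[-np.sin(th),np.cos(th)]])
for n,p,q in(("scene",S(238,264),S(195,443)),("top",T(366,440),T(320,173))):
  a=ray(n,p,89+(0));b=ray(n,q,86);print(n,a,b,R@(a-b)[:2])
s=[584,16.1]
print(W([*s,th],(-106,0,89)),W([*s,th],(-108,0,0)))
```

```text
scene [480.64237985   1.1223153   89.        ] [584.90930325  21.33432112  86.        ] [-106.20624296   -0.59198873]
top [478.34954579  -6.14779018  89.        ] [583.60046145  14.57582466  86.        ] [-107.26784259   -0.91291051]
[np.float64(479.8263481275754), np.float64(-3.492096762799104), 89] [np.float64(477.8608075262089), np.float64(-3.8617589658707843), 0]
```

Request:
{"method": "play_rows", "body": {"increments": [{"xyz": [38,42,0],"yaw": 0,"fingers": 0},{"xyz": [76,84,0],"yaw": 0,"fingers": 0},{"xyz": [115,125,0],"yaw": 0,"fingers": 0},{"xyz": [153.7,167,-25],"yaw": 0,"fingers": 0},{"xyz": [153.7,167,-45],"yaw": 0,"fingers": 0}]}}

```text
t: 9.65
tcp_pos: [479.7, 0.7, 147.8]
eef_rot: [-1.999, -2.423, -0.001]
contact_force: [-0.9, -0.9, -0.4]
grip_width: -0.0
```

Request:
{"method": "play_rows", "body": {"increments": [{"xyz": [0,0,-12],"yaw": 0,"fingers": 0},{"xyz": [0,0,-20],"yaw": 0,"fingers": 0},{"xyz": [0,0,-20],"yaw": 0,"fingers": 0}]}}

```text
t: 10.02
tcp_pos: [478.1, -4.2, 128.4]
eef_rot: [-2.009, -2.415, 0.0]
contact_force: [0.7, 0.9, -0.6]
grip_width: 0.1
```

```bash
python3 look.py g scene 270 130 400 260 4.6
```

```text
10.025 [478.06487357  -4.22941282 128.44973301] [-2.00867996e+00 -2.41502820e+00  2.45608844e-04] [ 0.70059044  0.90880086 -0.60105716] 0.11429787709259087
```

View pics/g_scene.png

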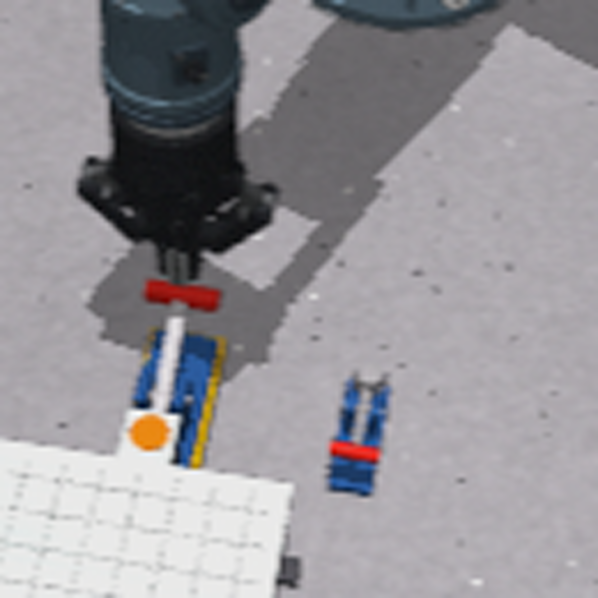

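Request:
{"method": "play_rows", "body": {"increments": [{"xyz": [0,0,-8],"yaw": 0,"fingers": 0},{"xyz": [0,0,-14],"yaw": 0,"fingers": 0},{"xyz": [0,0,-20],"yaw": 0,"fingers": 0},{"xyz": [-0.5,0,-26],"yaw": 0,"fingers": 0},{"xyz": [-0.5,0,-26],"yaw": 0,"fingers": 0}]}}

```text
t: 10.7
tcp_pos: [477.6, -4.3, 102.2]
eef_rot: [-2.008, -2.415, 0.001]
contact_force: [-3.3, -1.3, 6.2]
grip_width: 0.1
```

Request:
{"method": "play_rows", "body": {"increments": [{"xyz": [0,0,-5],"yaw": 0,"fingers": 0},{"xyz": [-0.5,0,-10],"yaw": 0,"fingers": 0},{"xyz": [-0.5,0,-14],"yaw": 0,"fingers": 0},{"xyz": [-0.5,0,-17],"yaw": 0,"fingers": 0},{"xyz": [-0.5,0,-17],"yaw": 0,"fingers": 0}]}}

```text
t: 11.32
tcp_pos: [477.0, -4.4, 85.5]
eef_rot: [-2.007, -2.416, 0.002]
contact_force: [-4.8, -1.6, 6.9]
grip_width: 0.2
```

Request:
{"method": "play_rows", "body": {"increments": [{"xyz": [-1,-0.2,-2],"yaw": 0,"fingers": 0},{"xyz": [-2,-0.4,-4],"yaw": 0,"fingers": 0},{"xyz": [-2,-0.4,-5],"yaw": 0,"fingers": 0},{"xyz": [-2,-0.4,-5],"yaw": 0,"fingers": 0}]}}

```text
t: 11.82
tcp_pos: [476.9, -4.5, 81.5]
eef_rot: [2.007, 2.414, 0.003]
contact_force: [0.2, 1.2, 7.7]
grip_width: -0.1
```

```bash
python3 look.py i scene 270 130 400 260 4.6 top 280 140 400 240 6
```

```text
11.825 [476.90107481  -4.48481253  81.46781456] [2.00685165 2.41403011 0.00295362] [0.19425011 1.24442142 7.72328998] -0.09837353431838783
```

View pics/i_scene.png

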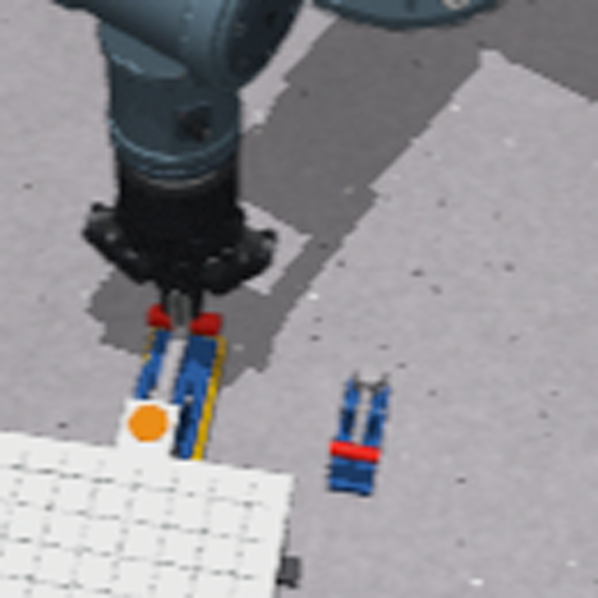

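View pics/i_top.png

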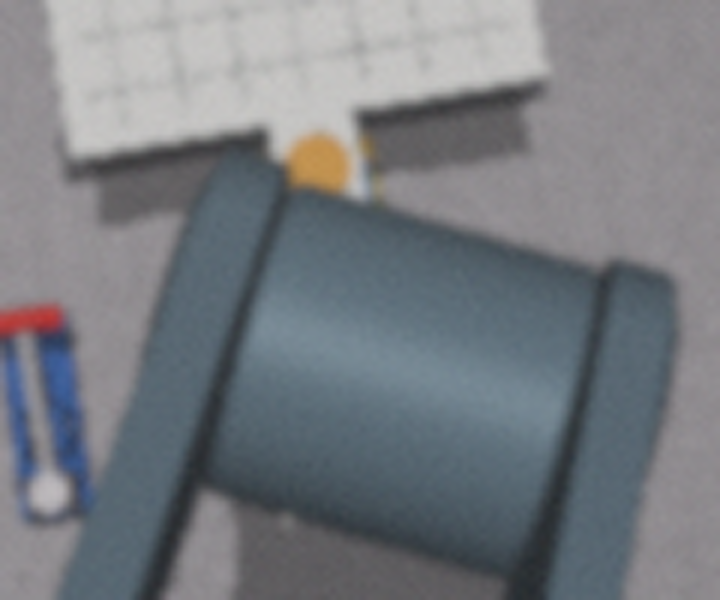

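Request:
{"method": "play_rows", "body": {"increments": [{"xyz": [0,0,-1],"yaw": 0,"fingers": 0},{"xyz": [0,0,-2],"yaw": 0,"fingers": 0},{"xyz": [0,0,-2],"yaw": 0,"fingers": 0}]}}

```text
t: 12.3
tcp_pos: [477.0, -4.5, 80.6]
eef_rot: [2.007, 2.414, 0.003]
contact_force: [-5.9, 2.5, 20.4]
grip_width: 0.3
```

Stop reached: the force jumped to 20 N. Now I'll let the handle up.

Request:
{"method": "play_rows", "body": {"increments": [{"xyz": [0.5,0,8],"yaw": 0,"fingers": 0},{"xyz": [1,0.2,18],"yaw": 0,"fingers": 0},{"xyz": [2,0.4,28],"yaw": 0,"fingers": 0},{"xyz": [3,0.5,38],"yaw": 0,"fingers": 0},{"xyz": [3,0.5,50],"yaw": 0,"fingers": 0}]}}

```text
t: 12.92
tcp_pos: [477.7, -3.8, 128.5]
eef_rot: [-2.007, -2.415, 0.001]
contact_force: [-0.2, 0.2, 0.0]
grip_width: -0.1
```

Request:
{"method": "play_rows", "body": {"increments": [{"xyz": [-35,-8,25],"yaw": 0,"fingers": 0},{"xyz": [-80,-60,60],"yaw": 0,"fingers": 0},{"xyz": [-120,-115,65],"yaw": 0,"fingers": 0},{"xyz": [-150,-165,65],"yaw": 0,"fingers": 0},{"xyz": [-150,-165,65],"yaw": 0,"fingers": 0}]}}

```text
t: 13.55
tcp_pos: [326.6, -171.5, 194.1]
eef_rot: [2.014, 2.41, -0.001]
contact_force: [-0.1, 0.2, 0.2]
grip_width: -0.1
```

```bash
python3 look.py k scene 270 150 400 260 6 top 280 140 400 240 6
```

```text
13.55 [ 326.61859093 -171.46548467  194.1382475 ] [ 2.01355547e+00  2.41029041e+00 -1.41252199e-03] [-0.05748062  0.16559029  0.18777635] -0.05606727699247989
```

View pics/k_scene.png

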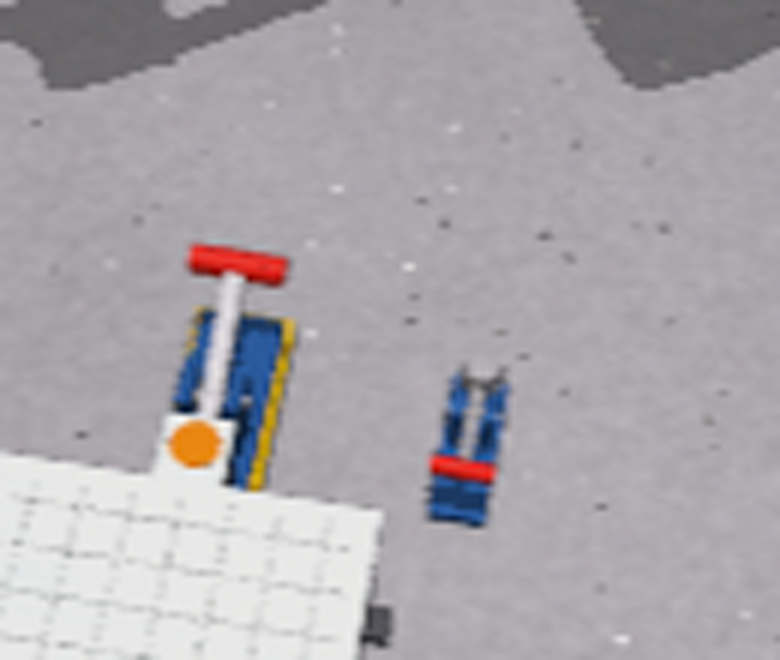

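View pics/k_top.png

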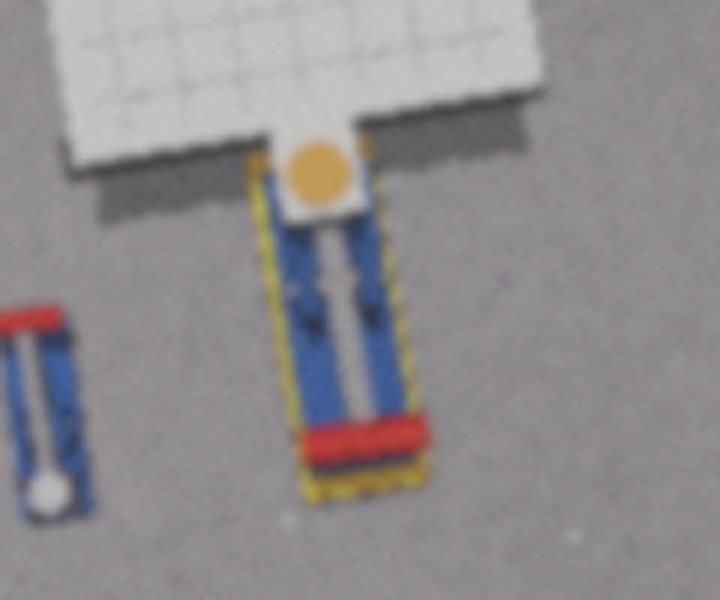

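The handle is back up, the plate is at rest and the jack hasn't moved. Now the second press.

Request:
{"method": "play_rows", "body": {"increments": [{"xyz": [35,50,0],"yaw": 0,"fingers": 0},{"xyz": [75,95,0],"yaw": 0,"fingers": 0},{"xyz": [115,140,-10],"yaw": 0,"fingers": 0},{"xyz": [150,165,-40],"yaw": 0,"fingers": 0},{"xyz": [150,165,-60],"yaw": 0,"fingers": 0}]}}

```text
t: 14.28
tcp_pos: [479.5, -0.3, 131.9]
eef_rot: [-2.001, -2.42, 0.0]
contact_force: [-0.1, -0.5, -0.6]
grip_width: -0.3
```

Request:
{"method": "play_rows", "body": {"increments": [{"xyz": [0,0,-5],"yaw": 0,"fingers": 0},{"xyz": [0,0,-13],"yaw": 0,"fingers": 0},{"xyz": [0,0,-19],"yaw": 0,"fingers": 0},{"xyz": [0,0,-25],"yaw": 0,"fingers": 0},{"xyz": [-0.5,0,-31],"yaw": 0,"fingers": 0}]}}

```text
t: 14.9
tcp_pos: [477.8, -4.4, 102.9]
eef_rot: [2.009, 2.415, -0.001]
contact_force: [-3.4, -1.8, 5.5]
grip_width: -0.0
```

Request:
{"method": "play_rows", "body": {"increments": [{"xyz": [-0.5,0,-5],"yaw": 0,"fingers": 0},{"xyz": [-1,0,-10],"yaw": 0,"fingers": 0},{"xyz": [-1.5,-0.2,-14],"yaw": 0,"fingers": 0},{"xyz": [-2.5,-0.4,-19],"yaw": 0,"fingers": 0},{"xyz": [-2.5,-0.4,-22],"yaw": 0,"fingers": 0}]}}

```text
t: 15.52
tcp_pos: [476.0, -4.9, 81.4]
eef_rot: [2.008, 2.414, 0.001]
contact_force: [-3.0, 0.9, 7.9]
grip_width: 0.1
```

Request:
{"method": "play_rows", "body": {"increments": [{"xyz": [0,0,-2],"yaw": 0,"fingers": 0},{"xyz": [0,0,-2],"yaw": 0,"fingers": 0},{"xyz": [0,0,-2],"yaw": 0,"fingers": 0},{"xyz": [0,0,-2],"yaw": 0,"fingers": 0}]}}

```text
t: 16.02
tcp_pos: [476.1, -4.9, 80.6]
eef_rot: [2.008, 2.415, 0.0]
contact_force: [-8.3, 1.0, 21.5]
grip_width: 0.1
```

```bash
python3 look.py m scene 270 130 400 260 4.6 top 280 140 400 240 6; python3 -c "
from workcell import *
print(get_state()['contact_force'],get_state()['qvel'])"
```

```text
16.025 [476.10965856  -4.87491455  80.63243274] [2.00778270e+00 2.41464639e+00 4.79072258e-04] [-8.31576849  0.95840104 21.46503481] 0.13704972682415312
[-8.05038108  0.96951769 21.64207536] [-0.00075557  0.00066723  0.00055241  0.00094491  0.00092596  0.00047443]
```

View pics/m_scene.png

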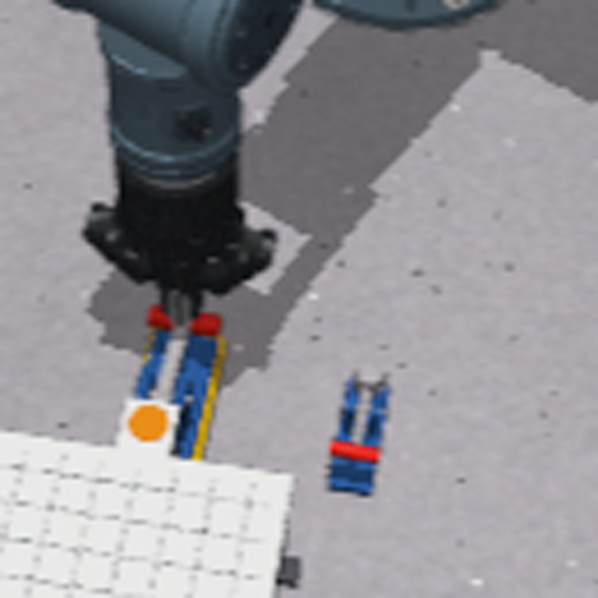

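View pics/m_top.png

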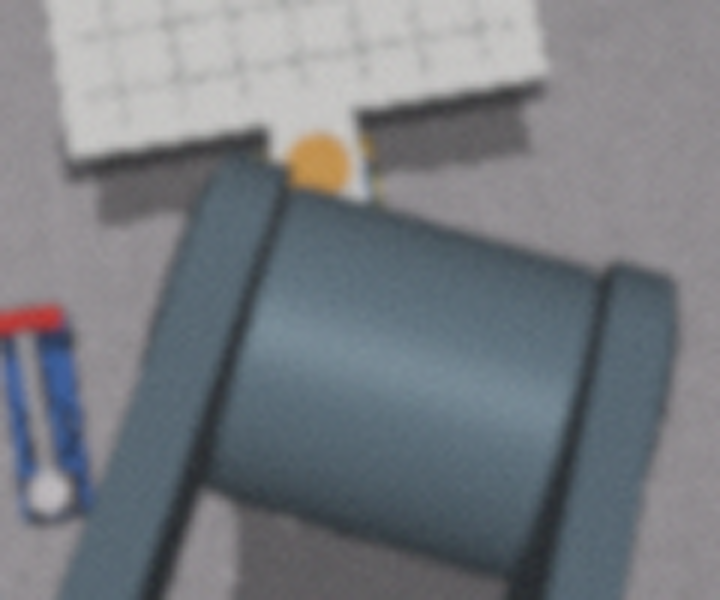

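```bash
python3 -c "
from workcell import *
print(close_job())"
```

```text
the job is handed in; nothing more can be done
None
```

The job is handed in. The middle-sized jack is on the riser under the orange mark, and the arm is holding its handle fully down with the plate raised.

- **Placing:** I carried the jack in from the open end of the riser, seated it and let go. Before the first press, both cameras put the handle bar within about 1.5 mm of where it should be relative to the orange mark. After the first stroke the jack showed no visible shift.
- **Pumping:** The first press reached the stop: the tool stopped at 80.6 mm and the force jumped from 8 to 20 N, with the plate visibly up. The handle then came fully back up and the plate settled to rest, both confirmed in pictures.
- **Final hold:** The second press stopped at the same height with a steady push of about 21.5 N. The last picture shows the plate up again, as in the first press. Clock at hand-in was about 16 s.

**Checks that disagreed or were not made:**
- The two cameras differed by up to about 7 mm in absolute y. I positioned by relative measurements within each camera and by the arm's own readings, which agreed to about 1 mm.
- While pressing, there was a sideways force on the bar of up to about 8 N; the jack did not visibly move.
- The spool, wrench and deburring knob were never touched, but I took no final picture covering all three.
- I confirmed the plate's lift from the pictures and the stop force, without measuring its height.

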